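# Clamp the cooler bar on a board test cradle and latch its lever

### The arm

A 7-joint arm with a two-finger parallel gripper is mounted at the origin on the work surface. World frame = base frame: x ahead of the robot, y to its left, z up, the work surface at z = 0. Lengths are in m, angles in degrees, forces in N, time in s.
With the tool pointing down it reaches from about 0.375 to 0.925 m from the base axis. Payload 3.1 kg.
Tool frame: the origin (TCP) lies at the very end of the fingers, on their centre line; the grasp point (between the pads) lies 19 mm behind it; z points along the fingers, y is the line along which they close (so a half turn about z gives the same grasp; the last joint's range is limited). The gripper opens to 85 mm and grips with 20 to 120 N. Pads are 22 mm wide; open, the fingers measure 114 mm over their backs; the gripper's body (76 mm by 85 mm) begins 54 mm behind the grasp point. The pads swing forward as they close: fully open they stand 13 mm farther back than shut.
Start: joints at [62.636, 21.939, 2.515, 91.553, -1.026, 66.532, -2.859], TCP at [0.241, -0.604, 0.231] pointing down, gripper open.
Joint ranges: [-149.38, 149.38], [-23.57, 123.04], [-84.95, 90], [0, 143.3], [-89.99, 269.99], [3.08, 112.72], [-163.45, 163.45]. Speed limits (degrees/s): [159.86, 159.86, 180, 180, 180, 180, 180].

### API

Orientations are given as [roll, pitch, yaw] about the fixed x, y, z axes, in that order (R = Rz(yaw) Ry(pitch) Rx(roll)).
In Python, from cell import env, vision gives the robot as it stands.
- The arm moves only by the tool jog_arm, never from a script. Its argument "motion" is a list of rows, each a list of 6 numbers: the shift along the tool's x, y, z each as a share of 0.75 m, from -1 to 1, then the turn, a rotation vector about the tool's x, y, z each as a share of 180 degrees, from -1 to 1. A call has 1 to 8 rows; each row is the pose to reach, as a shift and turn from the pose commanded when the call began, along the tool's axes at that moment, turning the shorter way round; what a row does not reach only later rows make up. A row lasts 1/12 s, in which the tool goes at most 41.7 mm and 7.16 degrees, less where a joint would pass 70% of its speed; a pose out of reach is approached as far as the arm can. A call with a number of a shift or a turn outside -1 to 1 is refused whole. A call with a gripper value outside its range is refused whole. "grip" is the opening, from 0 (shut) to 1 (fully open), set as the call begins (left out, the last holds). The fingers move at their own pace and stop on an object; "squeeze" is the grip in N (left out, the last holds). Time passes only in rows, so rows that repeat a pose let the fingers close. It gives the time, the measured TCP pose, the force, the opening and the grip force at its end, in the units of the state.
- env.get_obs(): the state, without advancing time (a new reading comes with each control period).
- vision.grab_frame(name): name is "scene" or "top" or "wrist"; returns a dict with "pixels" (400x640x3 uint8, red, green, blue), "range_z" (400x640 float32, m along the optical axis (not along the pixel's ray), 0 where there is no reading), "fx", "fy", "cx", "cy" (pixels), "rvec" (rotation vector, rad) and "tvec" (3), from world to camera coordinates, as OpenCV has them. Camera axes: x right, y down, z forward; pixel columns grow to the right and rows downward; lengths in m; the calibration is good to about 2 mm. A picture is of the moment at which its call begins.
- env.sign_off(): hands the job in; it is judged then, once.
The state is a dict: "t": time; "joints": joint angles; "dq": joint speeds; "tau": joint torques, N m; "tcp_pos": TCP position; "tool_rot": TCP orientation; "contact_force": force on the tool from outside, world axes, zero at the start; "torque": the same for the moment, N m; "opening": finger opening in m; "gripper_force": force on a finger pad.
Only numpy, scipy, OpenCV 4.12 (cv2) and the standard library are available. Lean on these libraries where they do the work, as an engineer would, in place of code of your own. Each camera call takes 0.05 s, during which the arm holds its last target. There are 200 camera calls.

### The job

Fasten the cooler on the bare computer board: gently lay the loose steel retaining bar across the two blue saddles so that it lies flat in both and is centred between them, first turning the red keeper out of its way if need be. Then lift the lever by its black knob, swing it round and let it drop fully into the gate notch marked by the green disc, so that the keeper covers the bar's end. Leave the power brick, can, mug and jar standing where they are.

Things in the scene. Friction and masses are not known exactly. Their poses are not given: they have to be found in the camera images.
- bar: loose steel retaining bar 28 x 180 x 10 mm (x, y, z of its own frame), with an orange plastic grip rib 16 x 60 mm on its middle that rises from 10 to 40 mm above the underside; 0.35 kg or so. Origin: centre of its underside; y along its length, z up. It is the same either way round.
- cradle: fixed aluminium base plate, 12 mm thick, x -135 to +100 mm, y -165 to +165 mm in its own frame; origin on its underside at desk height, z up. May lie left or right, turned a little. It carries a computer board with a finned cooler (66 x 66 mm, top 67 mm above the desk, below the middle of the seated bar), memory sticks (top 53 mm, at x = 48 and 60 mm), two saddles, the lever and its gate.
- seat_mid (a point): point midway between the two blue saddles at the height of their floors (70 mm above the desk): the origin of the bar's underside belongs here, the bar along y. Axes as the cradle. The saddles are at y = -75 and +75 mm from it, each 20 mm long in y, 40 mm wide in x; floors flat, about 34 mm wide between flaring cheeks that reach 82 mm above the desk.
- pivot (a point): point on the upright pivot axis of lever and keeper, 115 mm from seat_mid along the cradle's +y. The column is 12 mm in radius, its top 95 mm above the desk. Axes as the cradle.
- swing (a joint): turn of lever and keeper about the upright pivot, rad, counter-clockwise from above positive, 0 to 2.75. The lever points from the pivot at 0.960 + swing from the cradle's +x towards +y. From 0 to 1.4 it swings freely (open part of the gate, yellow sill). Three notches at 1.728, 2.182 and 2.635, with teeth between them and before the first. Light friction keeps it where it is left.
- keeper (a point): outer end of the red keeper, a flat fan 47 mm long, about 60 degrees wide, 83 to 89 mm above the desk, that points from the pivot 90 degrees counter-clockwise of the lever and turns with it. With swing below about 0.9 it is clear of the saddle next to the pivot; above that it begins to cover it, and in all three notches it covers the end of the seated bar.
- lift (a joint): height of the lever rod above its lowest position, m; 0 to 0.026. A spring and gravity (4 to 5 N) push it down. The rod must be raised by more than 14 mm (20 is good) to pass over the teeth, and reads 0 when fully down in a notch.
- knob_mid (a point): middle of the lever's upright black knob, a cylinder 26 mm in diameter and 48 mm high that spins freely on its stem; 85 mm out from the pivot axis, 92 mm above the desk with the lever down, top at 116 mm. Only the thin stem (12 mm) lies between the knob and the rod (12 mm thick, top 50 mm above the desk).
- pointer (a point): point on the lever's line, 115 mm out from the pivot axis (beyond the rod's end at 106 mm), near the plate; it is over the green disc when the lever is in the marked notch.
- mark_green: thin green disc, 19 mm in diameter, flat on the cradle plate, 115 mm out from the pivot axis in line with one of the three notches: the notch to use. Two dark grey discs mark the other two notches.
- adapter: black power brick 46 x 105 x 30 mm lying beside the bar, its long side along the bar, its centre about 80 mm from the bar's; bystander. Origin: centre of its underside.
- can: white and orange drink can, 66 mm in diameter, 115 mm high, close behind the cradle; bystander. Origin: centre of its underside.
- mug: white mug 80 mm in diameter, 92 mm high; bystander. Origin: centre of its underside.
- jar: amber jar with a white cap, 68 mm in diameter, 85 mm high; bystander. Origin: centre of its underside.
Things that resemble listed ones, but are neither listed nor needed, are in the scene too. Of the things that look like the bar, the smaller one is meant.

How it is judged:
By the outcome, as a careful person would: the job done as asked, in the order asked, and still so for the second after the job is handed in, with the robot touching nothing.
It also fails if it takes over 70 s, if anything falls off the work surface, if the arm or the gripper's body presses on something with over 40 N, if the wrist force passes 120 N, or if a joint passes its speed limit or range.

## Working session

There is one attempt and no reset: what is moved stays moved. The work goes in short steps, Python scripts to look and compute and a tool call to move; the robot and the scene stay as the last step left them, time stands still between calls to the robot, and variables do not carry over. Pictures are saved under pics/ and viewed, at most 10 in all, crops included, and the job is handed in when it is done.

Besides the shell and the picture viewer there is one more tool, called after "Emit:" in YAML: its name, and indented under it one key for each argument. jog_arm: Moves the arm, as the interface text tells. Shift numbers are shares of 0.75 m and turn numbers shares of 180 degrees, none past 1 either way. Its arguments: {"type":"object","properties":{"motion":{"type":"array","items":{"type":"array","items":{"type":"number"}}},"grip":{"type":"number"},"squeeze":{"type":"number"}},"required":["motion"]}

```bash
mkdir -p pics
cat > h.py <<'E'
import numpy as np, cv2
from cell import env, vision
from scipy.spatial.transform import Rotation as R
def grab(n):
    f=vision.grab_frame(n); f['R']=cv2.Rodrigues(np.array(f['rvec'],float))[0]; f['t']=np.array(f['tvec'],float).ravel(); return f
def cloud(f):
    z=f['range_z']; v,u=np.mgrid[:z.shape[0],:z.shape[1]]
    p=np.stack([(u-f['cx'])/f['fx']*z,(v-f['cy'])/f['fy']*z,z],-1)
    w=(p-f['t'])@f['R']; w[z==0]=np.nan; return w
def ray(f,u,v,h):
    d=np.array([(u-f['cx'])/f['fx'],(v-f['cy'])/f['fy'],1])@f['R']; c=-f['t']@f['R']
    return c+d*(h-c[2])/d[2]
def save(f,name,box=None,s=1):
    im=cv2.cvtColor(f['pixels'],cv2.COLOR_RGB2BGR)
    if box: im=im[box[1]:box[3],box[0]:box[2]]
    cv2.imwrite('pics/'+name,cv2.resize(im,None,fx=s,fy=s,interpolation=cv2.INTER_CUBIC))
E
python3 - <<'E'
from h import *
for n in('top','scene'):
    f=grab(n); save(f,n+'1.png'); np.savez(n+'.npz',**f)
    print(n,-f['t']@f['R'],f['fx'])
print(env.get_obs())
E
```

```text
top [ 0.30467538 -0.01743218  1.4439957 ] 420.194666266555
scene [1.21369097 0.46890709 0.93383352] 364.25064636720816
{'t': 0.1, 'joints': array([62.63755323, 21.98938811,  2.51253316, 91.64142765, -1.0238834 ,
       66.53176771, -2.85768932]), 'dq': array([ 0.07103289, -0.08262306, -0.07181325, -0.06271721, -0.01146875,
       -0.03459636, -0.0800557 ]), 'tau': array([ 3.11315605e-03, -4.34731293e+01,  1.02941405e+00, -2.50453538e+01,
        1.08431041e-02,  5.40373308e-03,  1.25479130e-05]), 'tcp_pos': array([ 0.2406148 , -0.60288896,  0.22997824]), 'tool_rot': array([-1.79860208e+02,  9.32070349e-03,  2.17647184e+01]), 'contact_force': array([ 0.06190902, -0.42898436,  0.38825681]), 'torque': array([ 0.00383815,  0.01186221, -0.04805533]), 'gripper_force': 0.0, 'opening': 0.08563970847278786}
```

View pics/top1.png

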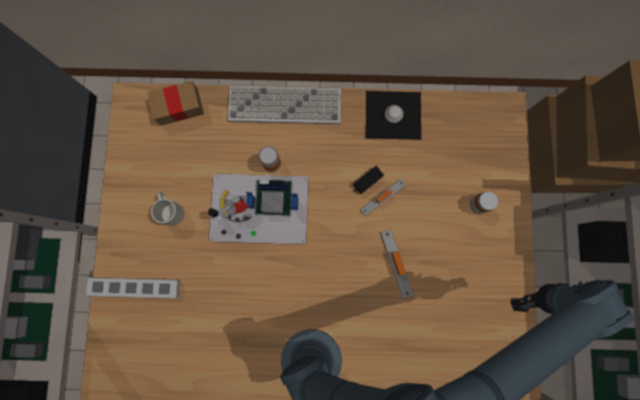

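View pics/scene1.png

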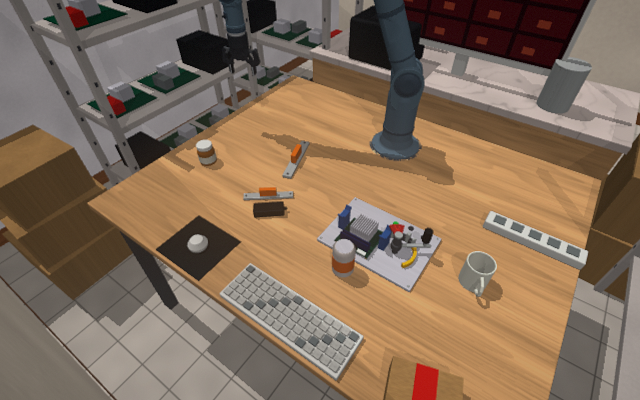

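The top view shows two bar-like things: A at (384,197) px, about 45 px long with the black brick (368,180) beside it, and B at (396,263) px, about 70 px long with no brick. A fits, because it is the smaller and has the brick alongside. The cradle is at (258,208) with the green disc at (253,233). That is the third disc, the one on the saddle side. The knob is at about (213,212). I'll confirm in a crop and measure.

```bash
cat > m.py <<'E'
from h import *
f={k:v for k,v in np.load('top.npz').items()}; s={k:v for k,v in np.load('scene.npz').items()}
a=cv2.cvtColor(f['pixels'],cv2.COLOR_RGB2BGR)
A=cv2.resize(a[165:250,200:315],None,fx=5,fy=5,interpolation=cv2.INTER_CUBIC)
B=cv2.resize(a[160:300,345:415],None,fx=3,fy=3,interpolation=cv2.INTER_CUBIC)
im=np.zeros((430,800,3),np.uint8); im[:425,:575]=A; im[:420,580:790]=B; cv2.imwrite('pics/crop1.png',im)
for n,g in(('top',f),('scene',s)):
    W=cloud(g); hsv=cv2.cvtColor(g['pixels'],cv2.COLOR_RGB2HSV); H,S,V=[hsv[...,i].astype(int) for i in range(3)]
    on=(abs(W[...,0]-.5)<.4)&(abs(W[...,1])<.7)
    for c,m in dict(orange=(H>5)&(H<16)&(S>190)&(W[...,2]>.015),blue=(H>105)&(H<125)&(S>130),green=(H>45)&(H<80)&(S>120),red=((H<4)|(H>175))&(S>150),yellow=(H>22)&(H<32)&(S>150)).items():
        k,lab,st,ce=cv2.connectedComponentsWithStats((m&on).astype(np.uint8))
        for i in range(1,k):
            if st[i,4]>=12:
                p=W[lab==i]; q=np.nanmedian(p,0); print(n,c,st[i,4],ce[i].round(1),q.round(3),np.nanmax(p[:,2]).round(3),'ray@z',ray(g,*ce[i],q[2]).round(4)[:2])
    if n=='top':
        # bars: footprint points by height around each; brick; cradle plate rect
        for nm,(u0,v0,u1,v1),z0,z1 in(('barA',(355,176,412,220),.006,.016),('barArib',(355,176,412,220),.03,.05),('brick',(348,162,388,196),.022,.036),('barB',(375,225,415,300),.006,.03),('plate',(200,165,315,250),.006,.02)):
            M=np.zeros(on.shape,bool);M[v0:v1,u0:u1]=1
            if nm!='barA' and nm!='plate': pass
            M&=(W[...,2]>z0)&(W[...,2]<z1)
            k,lab,st,_=cv2.connectedComponentsWithStats(M.astype(np.uint8)); i=1+st[1:,4].argmax(); p=W[lab==i]
            r=cv2.minAreaRect((p[:,:2]*1000).astype(np.float32)); print(nm,len(p),np.round(r[0],1),np.round(r[1],1),round(r[2],1),'z',np.median(p[:,2]).round(4))
E
python3 m.py
```

```text
top orange 41 [383.7 195.6] [ 0.546 -0.233  0.04 ] 0.045 ray@z [ 0.5462 -0.2319]
top orange 120 [398.  263.1] [ 0.321 -0.278  0.051] 0.058 ray@z [ 0.3209 -0.2777]
top blue 103 [274.9 186.7] [0.564 0.136 0.045] 0.06 ray@z [0.5663 0.1372]
top blue 73 [250.  199.8] [0.517 0.215 0.069] 0.083 ray@z [0.5156 0.2152]
top blue 69 [293.8 201.7] [0.512 0.07  0.071] 0.082 ray@z [0.5128 0.0698]
top green 74 [286.6 200.7] [0.525 0.098 0.022] 0.029 ray@z [0.5228 0.0978]
top green 18 [258.9 193.1] [0.547 0.194 0.022] 0.026 ray@z [0.5469 0.1938]
top green 18 [257.9 207.9] [0.495 0.195 0.023] 0.029 ray@z [0.4952 0.1947]
top green 15 [252.9 232.5] [0.41  0.209 0.012] 0.02 ray@z [0.4117 0.2095]
top red 428 [173.7 103.4] [0.843 0.495 0.069] 0.078 ray@z [0.8435 0.4938]
top red 97 [240.4 206.2] [0.491 0.243 0.088] 0.097 ray@z [0.4908 0.2424]
top yellow 43 [222.8 199. ] [0.522 0.316 0.027] 0.034 ray@z [0.5223 0.3153]
barA 152 [ 572.7 -259.8] [ 35.3 118.5] 41.8 z 0.0098
barArib 84 [ 549.2 -232.2] [15.9 60.7] 37.9 z 0.0397
brick 395 [ 605.3 -177.4] [ 46.5 109.4] 40.7 z 0.0288
barB 570 [ 322.2 -276.4] [231.1  40.7] 18.5 z 0.0126
plate 4330 [500.7 196. ] [330.3 245.8] 89.8 z 0.0115
scene orange 116 [295.6 152.8] [ 0.336 -0.271  0.047] 0.055 ray@z [ 0.3376 -0.2685]
scene orange 116 [267.2 191. ] [ 0.554 -0.23   0.034] 0.044 ray@z [ 0.5561 -0.2276]
scene orange 169 [342.4 266.4] [0.688 0.175 0.054] 0.074 ray@z [0.6846 0.1725]
scene blue 38 [344.3 212.6] [0.515 0.071 0.07 ] 0.081 ray@z [0.5165 0.0711]
scene blue 67 [385.7 232.9] [0.515 0.221 0.07 ] 0.086 ray@z [0.5151 0.2205]
scene red 85 [396.2 227.9] [0.494 0.242 0.089] 0.093 ray@z [0.4944 0.2425]
scene red 750 [424.7 383.1] [0.85  0.496 0.071] 0.075 ray@z [0.8508 0.4965]
scene yellow 38 [410.3 258.5] [0.528 0.317 0.027] 0.032 ray@z [0.5268 0.3163]
```

View pics/crop1.png

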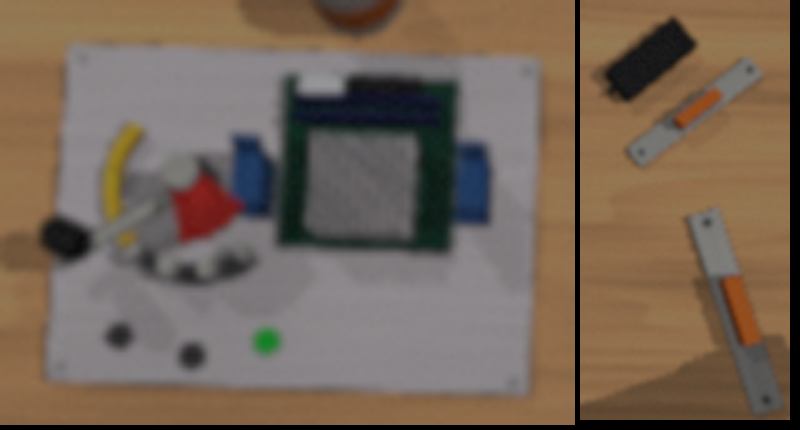

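The crop confirms that A, the short bar beside the brick, is the right one. The green disc is nearest the saddle side. The red keeper partly covers the saddle next to the pivot, so it has to be turned away first. Next I'll measure the cradle frame, column, knob and bystanders.

```bash
cat >> h.py <<'E'
def plan(xyz,yaw,o=None,show=True):
    o=o or env.get_obs(); r0=R.from_euler('xyz',o['tool_rot'],degrees=True); r1=R.from_euler('xyz',[180,0,yaw],degrees=True)
    s=r0.inv().apply(np.array(xyz)-o['tcp_pos'])/.75; t=(r0.inv()*r1).as_rotvec(degrees=True)/180
    print('from',o['tcp_pos'].round(4),o['tool_rot'].round(1),'row',s.round(4).tolist()+t.round(4).tolist(),'rows',round(max(np.linalg.norm(s)*.75/.0417,np.linalg.norm(t)*180/7.16),1))
E
cat > m2.py <<'E'
from h import *
f={k:v for k,v in np.load('top.npz').items()}; s={k:v for k,v in np.load('scene.npz').items()}
for n,g in(('top',f),('scene',s)):
    W=cloud(g); x,y,z=W[...,0],W[...,1],W[...,2]; hsv=cv2.cvtColor(g['pixels'],cv2.COLOR_RGB2HSV); S,V=hsv[...,1],hsv[...,2]
    box=(x>.35)&(x<.65)&(y>0)&(y<.4)
    # plate edges: points at plate height with low saturation
    p=W[box&(S<60)&(abs(z-.012)<.006)][:,:2]
    for lo,ax in((1,0),(-1,0),(1,1),(-1,1)):
        o=1-ax; e=[]
        for b in np.arange(*( (.06,.35,.01) if ax==0 else (.42,.59,.01))):
            q=p[abs(p[:,o]-b)<.005,ax]
            if len(q)>2: e.append((b,(q*lo).max()*lo))
        e=np.array(e); c=np.polyfit(e[:,0],e[:,1],1); k=abs(e[:,1]-np.polyval(c,e[:,0]))<.004; c=np.polyfit(e[k,0],e[k,1],1)
        print(n,'edge','xy'[ax],lo,'slope deg',np.degrees(c[0]).round(2),'at mid',np.polyval(c,.196 if ax==0 else .5).round(4))
    for nm,m in dict(column=box&(z>.091)&(z<.105)&(S<60)&(x>.47)&(y<.28)&(y>.22),knob=(z>.085)&(z<.125)&(V<60)&(y>.25)&(y<.4)&(x>.42)&(x<.56),
        cooler=box&(abs(z-.067)<.005)&(S<80)&(y<.19)&(y>.1), can=(x>.6)&(x<.75)&(abs(y-.16)<.07)&(z>.105),mug=(abs(x-.5)<.1)&(abs(y-.46)<.09)&(z>.08)).items():
        q=W[m]; v,u=np.nonzero(m); zz=np.median(q[:,2]); r=cv2.minAreaRect((q[:,:2]*1000).astype(np.float32))
        print(n,nm,len(q),'med',np.median(q,0).round(4),'mean',q.mean(0).round(4),'rect',np.round(r[0],1),np.round(r[1],1),round(r[2],1),'px',u.mean().round(1),v.mean().round(1),'zmax',q[:,2].max().round(3))
E
python3 m2.py
```

```text
top edge x 1 slope deg 0.41 at mid 0.6125
top edge x -1 slope deg 0.38 at mid 0.3819
top edge y 1 slope deg -0.92 at mid 0.3586
top edge y -1 slope deg 0.02 at mid 0.0324
top column 40 med [0.5167 0.2603 0.094 ] mean [0.5167 0.2605 0.0942] rect [516.6 260.4] [20.4 19.9] 2.3 px 234.9 197.9 zmax 0.099
top knob 49 med [0.4661 0.3265 0.1132] mean [0.4663 0.3269 0.1105] rect [466.8 328.5] [19.9 19.8] 65.8 px 212.3 212.1 zmax 0.12
top cooler 161 med [0.5162 0.1481 0.066 ] mean [0.5155 0.1464 0.0661] rect [515.9 146. ] [64.8 66.6] 1.2 px 270.9 200.5 zmax 0.072
top can 281 med [0.6575 0.1587 0.1141] mean [0.6578 0.1588 0.1137] rect [658.8 159.3] [62.1 61.2] 67.4 px 267.3 155.0 zmax 0.122
top mug 142 med [0.4729 0.4975 0.0893] mean [0.4725 0.4955 0.0889] rect [472.2 495.5] [82.6 78.6] 65.5 px 162.4 209.7 zmax 0.098
scene edge x 1 slope deg 58.84 at mid 0.5093
scene edge x -1 slope deg 0.93 at mid 0.3844
scene edge y 1 slope deg -0.38 at mid 0.3601
scene edge y -1 slope deg -9.2 at mid 0.0428
scene column 40 med [0.5184 0.2609 0.0944] mean [0.5182 0.2615 0.0943] rect [518.2 261.2] [20.9 21.1] 41.1 px 398.5 234.5 zmax 0.097
scene knob 88 med [0.4787 0.3329 0.1081] mean [0.4778 0.3317 0.1051] rect [493.9 299.3] [21.8 97.9] 31.5 px 427.0 234.1 zmax 0.118
scene cooler 211 med [0.518  0.1434 0.066 ] mean [0.5179 0.1452 0.0659] rect [515.5 145.9] [67.9 65.9] 0.4 px 363.8 223.8 zmax 0.071
scene can 328 med [0.6658 0.1634 0.1148] mean [0.6654 0.163  0.1138] rect [662.9 160.8] [58.3 61.7] 3.8 px 344.1 247.8 zmax 0.119
scene mug 262 med [0.4808 0.4967 0.0887] mean [0.4753 0.4957 0.0879] rect [473.3 494.9] [78.2 81.4] 79.7 px 481.2 263.9 zmax 0.095m2.py:13: RankWarning: Polyfit may be poorly conditioned
  e=np.array(e); c=np.polyfit(e[:,0],e[:,1],1); k=abs(e[:,1]-np.polyval(c,e[:,0]))<.004; c=np.polyfit(e[k,0],e[k,1],1)
```

Checks against the given sizes:
- **Seat to pivot:** seat (cooler centre) is at about (0.516, 0.146) and the pivot at (0.517, 0.261), which is 115 mm apart as specified.
- **Cradle yaw:** about -0.5°.
- **Knob:** 84 mm out at a world angle of 127.7°, so swing is about 1.28 and the keeper is in the way.
- **Green disc:** lies at the third notch.

First I'll turn the lever back.

```bash
python3 -c "
from h import *
plan([.48,-.15,.26],85)"
```

```text
from [ 0.2406 -0.6029  0.23  ] [-179.9    0.    21.8] row [0.5203, -0.4426, -0.039, -0.0007, -0.0004, -0.3513] rows 12.3
```

Emit:
jog_arm:
  motion:
    - [0.52,-0.443,-0.04,0,0,-0.351]
    - [0.52,-0.443,-0.04,0,0,-0.351]
    - [0.52,-0.443,-0.04,0,0,-0.351]
    - [0.52,-0.443,-0.04,0,0,-0.351]
    - [0.52,-0.443,-0.04,0,0,-0.351]
    - [0.52,-0.443,-0.04,0,0,-0.351]
    - [0.52,-0.443,-0.04,0,0,-0.351]
    - [0.52,-0.443,-0.04,0,0,-0.351]

```text
t: 0.77
tcp_pos: [0.3964, -0.3072, 0.2505]
tool_rot: [-180.0, -0.0, 79.4]
contact_force: [1.2, -0.7, -0.3]
opening: 0.0853
gripper_force: 0.0
```

```bash
python3 -c "
from h import *
plan([.468,.05,.26],90)"
```

```text
from [ 0.3964 -0.3072  0.2505] [-180.    -0.    79.4] row [0.4858, 0.0062, -0.0127, -0.0002, -0.0, -0.0589] rows 8.7
```

Emit:
jog_arm:
  motion:
    - [0.486,0.006,-0.013,0,0,-0.059]
    - [0.486,0.006,-0.013,0,0,-0.059]
    - [0.486,0.006,-0.013,0,0,-0.059]
    - [0.486,0.006,-0.013,0,0,-0.059]
    - [0.486,0.006,-0.013,0,0,-0.059]
    - [0.486,0.006,-0.013,0,0,-0.059]
    - [0.486,0.006,-0.013,0,0,-0.059]
    - [0.486,0.006,-0.013,0,0,-0.059]

```text
t: 1.43
tcp_pos: [0.463, 0.0188, 0.2595]
tool_rot: [-180.0, 0.0, 89.7]
contact_force: [1.3, -0.4, -0.1]
opening: 0.0854
gripper_force: 0.0
```

```bash
python3 -c "
from h import *
plan([.466,.24,.26],90)
f=grab('wrist'); save(f,'w1.png'); print(-f['t']@f['R'],f['fx'])
"
```

```text
from [0.463  0.0188 0.2595] [-180.     0.    89.7] row [0.2949, 0.0022, -0.0008, -0.0, 0.0002, -0.0019] rows 5.3
[0.4641915  0.09833942 0.40275181] 307.30433468140234
```

View pics/w1.png

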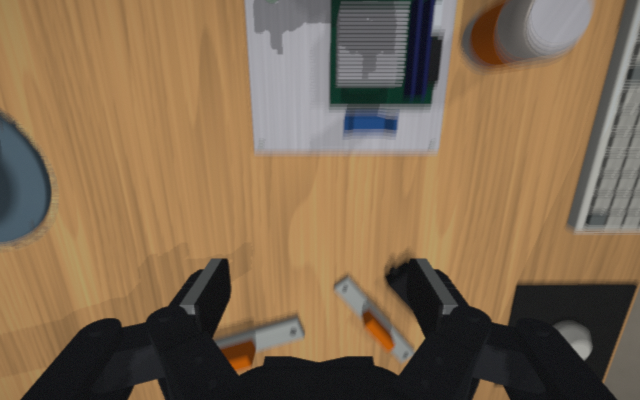

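The wrist view (up is +y) shows the far saddle at (370,123), the cooler above it, the can at (540,20), and the small bar at (375,320). I'll go on above the knob and measure from close up.

Emit:
jog_arm:
  motion:
    - [0.2,0.03,0,0,0,-0.002]
    - [0.2,0.03,0,0,0,-0.002]
    - [0.2,0.03,0,0,0,-0.002]
    - [0.2,0.03,0,0,0,-0.002]
    - [0.2,0.03,0,0,0,-0.002]
    - [0.2,0.03,0,0,0,-0.002]

```text
t: 1.98
tcp_pos: [0.4861, 0.1689, 0.2593]
tool_rot: [-179.9, -0.0, 90.3]
contact_force: [-0.2, -0.5, -0.0]
opening: 0.0853
gripper_force: 0.0
```

```bash
cat > m3.py <<'E'
from h import *
def meas(tag,n='wrist',view=False):
    f=grab(n); W=cloud(f); x,y,z=W[...,0],W[...,1],W[...,2]; hsv=cv2.cvtColor(f['pixels'],cv2.COLOR_RGB2HSV); H,S,V=[hsv[...,i].astype(int) for i in range(3)]
    if view: save(f,tag+'.png')
    reg=(x>.36)&(x<.6)&(y>.03)&(y<.38)&(z<.135)
    for nm,m in dict(column=(z>.089)&(z<.102)&(S<60)&(V>70)&(abs(x-.517)<.03)&(abs(y-.261)<.03),knobtop=(z>.108)&(z<.125)&(V<70),knob=(z>.075)&(V<70)&(y>.2),
      cooler=(abs(z-.067)<.006)&(S<80)&(abs(y-.146)<.05), blueN=(H>100)&(H<128)&(S>110)&(z>.055)&(y>.19),blueF=(H>100)&(H<128)&(S>110)&(z>.055)&(y<.1),
      green=(H>45)&(H<80)&(S>100)&(abs(z-.012)<.008)&(x<.45),dark=(V<90)&(S<80)&(abs(z-.012)<.006)&(x<.44),red=((H<5)|(H>174))&(S>140)&(z>.07)).items():
        m=(m&reg).astype(np.uint8); k,lab,st,ce=cv2.connectedComponentsWithStats(m)
        if k<2: print(nm,'none'); continue
        i=1+st[1:,4].argmax(); q=W[lab==i]
        if len(q)<15: print(nm,'few'); continue
        r=cv2.minAreaRect((q[:,:2]*1000).astype(np.float32)); print(nm,len(q),'mean',q.mean(0).round(4),'rect',np.round(r[0],1),np.round(r[1],1),round(r[2],1),'px',ce[i].round(0),'z',np.percentile(q[:,2],[5,95]).round(3))
    return f,W
E
python3 -c "
from m3 import *
meas('w2',view=True); plan([.466,.328,.2],90)"
```

```text
column 552 mean [0.517  0.259  0.0956] rect [517.2 259. ] [23.9 22.9] 43.8 px [351.  88.] z [0.094 0.097]
knobtop 315 mean [0.471  0.3216 0.1153] rect [471.4 321.6] [23.9  8.7] 2.8 px [300.   5.] z [0.11  0.118]
knob 567 mean [0.4717 0.3208 0.1052] rect [471.3 321.7] [24.1  8.8] 3.3 px [302.  10.] z [0.08  0.117]
cooler 226 mean [0.5158 0.1201 0.0661] rect [516.5 119.8] [64.9  3.4] 0.1 px [343. 215.] z [0.062 0.069]
blueN 861 mean [0.5214 0.2184 0.0732] rect [517. 219.] [20.2 53.8] 89.5 px [352. 130.] z [0.069 0.083]
blueF 853 mean [0.5158 0.0717 0.0718] rect [515.4  69.6] [52.8 21.2] 0.4 px [342. 255.] z [0.06  0.083]
green 181 mean [0.4133 0.209  0.0146] rect [413.2 209.1] [18.9 17.3] 1.0 px [259. 133.] z [0.013 0.016]
dark 216 mean [0.4143 0.3095 0.0147] rect [414.4 309.6] [16.5 17.6] 46.5 px [255.  43.] z [0.013 0.016]
red 1388 mean [0.4924 0.2427 0.0897] rect [494.7 243.2] [39.3 45.7] 32.0 px [325. 106.] z [0.088 0.091]
from [0.4864 0.1666 0.2591] [-179.9    0.    90.1] row [0.2153, -0.0267, 0.0786, -0.0004, 0.0002, 0.0006] rows 4.1
```

View pics/w2.png

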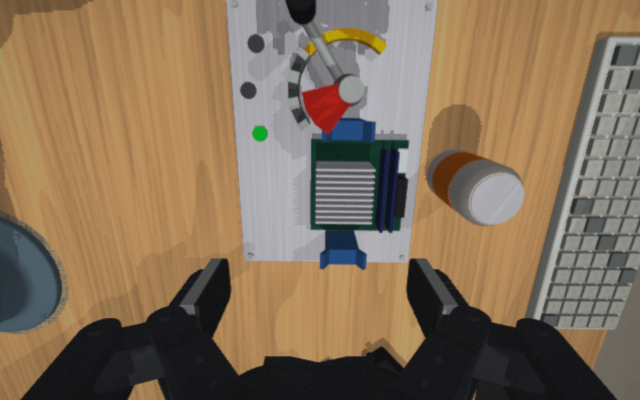

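The wrist view shows the column at (351,88) px, the keeper at (325,106) half over the near saddle (352,130), the knob at (300,5) and the green disc at (259,133). Measured positions:
- **Saddles:** midpoint (0.5162, 0.1443), yaw -0.6°.
- **Pivot:** (0.517, 0.259).
- **Knob:** (0.471, 0.330).

These agree with the given sizes. I'll grip the knob next.

Emit:
jog_arm:
  motion:
    - [0.2187,-0.0205,0.12,0,0,0]
    - [0.2187,-0.0205,0.12,0,0,0]
    - [0.2187,-0.0205,0.12,0,0,0]
    - [0.2187,-0.0205,0.12,0,0,0]
    - [0.2187,-0.0205,0.12,0,0,0]
    - [0.2187,-0.0205,0.12,0,0,0]
    - [0.2187,-0.0205,0.2,0,0,0]
    - [0.2187,-0.0205,0.243,0,0,0]

```text
t: 2.7
tcp_pos: [0.4756, 0.3302, 0.0881]
tool_rot: [179.6, -0.1, 89.9]
contact_force: [-0.1, -0.1, -0.2]
opening: 0.0854
gripper_force: 0.0
```

Emit:
jog_arm:
  motion:
    - [0,0,0,0,0,0]
    - [0,0,0,0,0,0]
    - [0,0,0,0,0,0]
    - [0,0,0,0,0,0]
    - [0,0,0,0,0,0]
    - [0,0,0,0,0,0]
  grip: 0.15
  squeeze: 20

```text
t: 3.2
tcp_pos: [0.4731, 0.3321, 0.0894]
tool_rot: [179.7, -0.1, 90.0]
contact_force: [-0.9, -0.1, 6.6]
opening: 0.0249
gripper_force: 22.9
```

Emit:
jog_arm:
  motion:
    - [0.006,0.0104,-0.013,0,0,0]
    - [0.0105,0.0207,-0.013,0,0,0]
    - [0.014,0.032,-0.013,0,0,0]
    - [0.0167,0.0436,-0.013,0,0,0]
    - [0.0178,0.055,-0.013,0,0,0]
    - [0.0179,0.0672,-0.013,0,0,0]
    - [0.0165,0.079,-0.013,0,0,0]
    - [0.0141,0.0907,-0.013,0,0,0]

```text
t: 3.87
tcp_pos: [0.5399, 0.3407, 0.0952]
tool_rot: [-179.9, 0.1, 90.0]
contact_force: [-1.5, -2.4, -5.3]
opening: 0.0252
gripper_force: 22.0
```

Emit:
jog_arm:
  motion:
    - [0,0,0,0,0,0]
    - [0,0,0,0,0,0]
    - [0,0,0,0,0,0]

```text
t: 4.12
tcp_pos: [0.5399, 0.3406, 0.0959]
tool_rot: [180.0, 0.1, 90.0]
contact_force: [-0.1, -2.3, -5.3]
opening: 0.0249
gripper_force: 22.0
```

```bash
python3 -c "
from h import *
o=env.get_obs();p=o['tcp_pos']; print(p,o['contact_force'],np.degrees(np.arctan2(p[1]-.259,p[0]-.517)),np.hypot(p[1]-.259,p[0]-.517))"
```

```text
[0.53985294 0.34062664 0.0959124 ] [-0.05641772 -2.26497114 -5.31684603] 74.35939480735188 0.08476535783128157
```

Emit:
jog_arm:
  motion:
    - [0,0,0.006,0,0,0]
    - [0,0,0.012,0,0,0]
    - [0,0,0.012,0,0,0]

```text
t: 4.37
tcp_pos: [0.5403, 0.3409, 0.0894]
tool_rot: [179.9, 0.1, 90.0]
contact_force: [-2.1, -5.8, 5.4]
opening: 0.0253
gripper_force: 23.0
```

Emit:
jog_arm:
  motion:
    - [0,0,0,0,0,0]
    - [0,0,0,0,0,0]
    - [0,0,0,0,0,0]
    - [0,0,-0.055,0,0,0]
    - [0,0,-0.11,0,0,0]
    - [0,0,-0.165,0,0,0]
    - [0,0,-0.22,0,0,0]
  grip: 1

```text
t: 4.95
tcp_pos: [0.5386, 0.3429, 0.2541]
tool_rot: [180.0, -0.1, 90.1]
contact_force: [0.8, 0.9, -0.3]
opening: 0.0854
gripper_force: 0.0
```

```bash
python3 -c "
from h import *
plan([.56,-.02,.29],110)"
```

```text
from [0.5386 0.3429 0.2541] [ 1.80e+02 -1.00e-01  9.01e+01] row [-0.4839, 0.0273, -0.0489, 0.0002, -0.0006, -0.1103] rows 8.8
```

Emit:
jog_arm:
  motion:
    - [-0.484,0.027,-0.03,0,0,-0.11]
    - [-0.484,0.027,-0.03,0,0,-0.11]
    - [-0.484,0.027,-0.03,0,0,-0.11]
    - [-0.484,0.027,-0.03,0,0,-0.11]
    - [-0.484,0.027,-0.03,0,0,-0.11]
    - [-0.484,0.027,-0.03,0,0,-0.11]
    - [-0.484,0.027,-0.03,0,0,-0.11]
    - [-0.484,0.027,-0.03,0,0,-0.11]
  grip: 0.5

```text
t: 5.62
tcp_pos: [0.5583, 0.0114, 0.2732]
tool_rot: [179.9, 0.0, 109.9]
contact_force: [-0.1, -0.3, -0.2]
opening: 0.0425
gripper_force: 0.0
```

```bash
python3 -c "
from h import *
plan([.549,-.232,.24],128)"
```

```text
from [0.5583 0.0114 0.2732] [179.9   0.  109.9] row [-0.3008, -0.1224, 0.0441, 0.0008, 0.0002, -0.1003] rows 5.9
```

Emit:
jog_arm:
  motion:
    - [-0.301,-0.122,0.044,0,0,-0.1]
    - [-0.301,-0.122,0.044,0,0,-0.1]
    - [-0.301,-0.122,0.044,0,0,-0.1]
    - [-0.301,-0.122,0.044,0,0,-0.1]
    - [-0.301,-0.122,0.044,0,0,-0.1]
    - [-0.301,-0.122,0.044,0,0,-0.1]
    - [-0.301,-0.122,0.044,0,0,-0.1]
    - [-0.301,-0.122,0.044,0,0,-0.1]

```text
t: 6.28
tcp_pos: [0.5478, -0.2355, 0.2386]
tool_rot: [-180.0, -0.0, 127.4]
contact_force: [-0.1, 0.4, 0.9]
opening: 0.043
gripper_force: 0.0
```

```bash
python3 -c "
from m3 import *
f=grab('wrist'); W=cloud(f); save(f,'w3.png'); hsv=cv2.cvtColor(f['pixels'],cv2.COLOR_RGB2HSV); H,S,V=[hsv[...,i].astype(int) for i in range(3)]
z=W[...,2]; near=np.hypot(W[...,0]-.547,W[...,1]+.232)<.11
for nm,m in dict(rib=near&(z>.033)&(z<.048)&(H<18)&(S>150),bar=near&(z>.006)&(z<.016)&(S<70)&(V>60)).items():
    m=cv2.morphologyEx(m.astype(np.uint8),cv2.MORPH_OPEN,np.ones((3,3)))
    p=W[m>0]; r=cv2.minAreaRect((p[:,:2]*1000).astype(np.float32)); print(nm,len(p),p.mean(0).round(4),np.round(r[0],1),np.round(r[1],1),round(r[2],1)); v=np.linalg.svd(p[:,:2]-p[:,:2].mean(0),full_matrices=False)[2][0]; print('axis',np.degrees(np.arctan2(v[1],v[0]))%180)
plan([.549,-.232,.1],128)"
```

```text
rib 638 [ 0.5496 -0.2322  0.0405] [ 550.1 -233.2] [13.8 58.2] 37.8
axis 128.170732661533
bar 2397 [ 0.5442 -0.2261  0.0107] [ 550.4 -233.7] [ 27.5 178.3] 38.5
axis 128.56797872411929
from [ 0.5487 -0.2319  0.2392] [179.9  -0.  127.7] row [-0.0005, -0.0001, 0.1856, 0.0005, -0.0002, -0.0016] rows 3.3
```

View pics/w3.png

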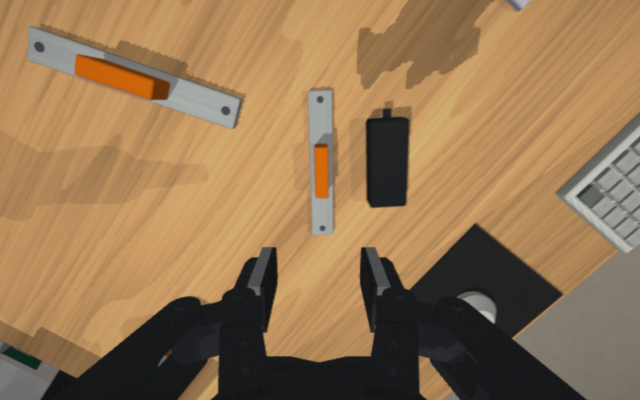

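The wrist view shows the small bar upright at (320,160) between the large bar (130,80) and the brick (388,160). Its size measures 27.5 x 178 mm, as expected, with the centre at (0.5503, -0.2335) and the axis at 128.4°. I'll grasp the rib.

Emit:
jog_arm:
  motion:
    - [-0.003,0,0.05,0,0,-0.004]
    - [-0.003,0,0.1,0,0,-0.004]
    - [-0.003,0,0.15,0,0,-0.004]
    - [-0.003,0,0.2,0,0,-0.004]
    - [-0.003,0,0.24,0,0,-0.004]
    - [-0.003,0,0.27,0,0,-0.004]
    - [-0.003,0,0.29,0,0,-0.004]
    - [-0.003,0,0.298,0,0,-0.004]

```text
t: 7.0
tcp_pos: [0.5495, -0.2297, 0.0141]
tool_rot: [180.0, -0.2, 128.8]
contact_force: [-0.1, -0.2, -0.2]
opening: 0.0426
gripper_force: 0.0
```

Emit:
jog_arm:
  motion:
    - [0,0,0,0,0,0]
    - [0,0,0,0,0,0]

```text
t: 7.17
tcp_pos: [0.5516, -0.2323, 0.0174]
tool_rot: [179.9, 0.1, 128.6]
contact_force: [-0.2, 0.2, 1.5]
opening: 0.0428
gripper_force: 0.0
```

Emit:
jog_arm:
  motion:
    - [0,0,0,0,0,0]
    - [0,0,0,0,0,0]
    - [0,0,0,0,0,0]
    - [0,0,0,0,0,0]
    - [0,0,0,0,0,0]
    - [0,0,0,0,0,0]
  grip: 0
  squeeze: 50

```text
t: 7.67
tcp_pos: [0.5514, -0.234, 0.0181]
tool_rot: [179.9, 0.2, 128.5]
contact_force: [-1.3, -0.1, 7.2]
opening: 0.0153
gripper_force: 51.5
```

Emit:
jog_arm:
  motion:
    - [0,0,-0.01,0,0,0]
    - [0,0,-0.05,0,0,0]
    - [0,0,-0.1,0,0,0]
    - [0,0,-0.15,0,0,0]
    - [0,0,-0.2,0,0,0]
    - [0,0,-0.25,0,0,0]
    - [0,0,-0.28,0,0,0]
    - [0,0,-0.28,0,0,0]

```text
t: 8.33
tcp_pos: [0.5535, -0.2337, 0.2325]
tool_rot: [179.7, 0.6, 128.6]
contact_force: [1.2, 0.9, -3.0]
opening: 0.0153
gripper_force: 50.2
```

```bash
python3 -c "
from h import *
plan([.51,.05,.24],95);plan([.5162,.1443,.22],89.4)
print(env.get_obs()['contact_force'])"
```

```text
from [ 0.5535 -0.2337  0.2325] [179.7   0.6 128.6] row [0.3318, 0.1905, -0.0124, 0.0026, 0.0027, 0.1865] rows 6.9
from [ 0.5535 -0.2337  0.2325] [179.7   0.6 128.6] row [0.4253, 0.2752, 0.0138, 0.0027, 0.0025, 0.2176] rows 9.1
[ 1.22916474  0.89258945 -2.96178203]
```

Emit:
jog_arm:
  motion:
    - [0.04,0.023,-0.012,0.002,0.002,0.025]
    - [0.083,0.048,-0.012,0.002,0.002,0.05]
    - [0.125,0.072,-0.012,0.002,0.002,0.075]
    - [0.166,0.095,-0.012,0.002,0.002,0.1]
    - [0.21,0.12,-0.012,0.002,0.002,0.125]
    - [0.25,0.143,-0.012,0.002,0.002,0.15]
    - [0.29,0.167,-0.012,0.002,0.002,0.17]
    - [0.332,0.19,-0.012,0.002,0.002,0.187]

```text
t: 9.0
tcp_pos: [0.5037, 0.0514, 0.2326]
tool_rot: [-179.3, -0.2, 94.7]
contact_force: [0.9, 0.5, -3.5]
opening: 0.0151
gripper_force: 50.0
```

```bash
python3 -c "
from h import *
plan([.5162,.1443,.20],89.4)"
```

```text
from [0.5037 0.0514 0.2326] [-179.3   -0.2   94.7] row [0.1219, 0.0273, 0.0436, -0.0038, -0.0011, 0.0295] rows 2.4
```

Emit:
jog_arm:
  motion:
    - [0.04,0.005,0,0,0,0.01]
    - [0.08,0.01,0,0,0,0.02]
    - [0.122,0.015,0,0,0,0.03]
    - [0.122,0.015,0,0,0,0.03]
    - [0.122,0.015,0,0,0,0.03]
    - [0.122,0.015,0,0,0,0.03]
    - [0.122,0.015,0,0,0,0.03]

```text
t: 9.58
tcp_pos: [0.5087, 0.1405, 0.2337]
tool_rot: [-179.4, -0.1, 89.4]
contact_force: [-0.1, -0.0, -4.6]
opening: 0.0151
gripper_force: 50.1
```

```bash
cat > b.py <<'E'
from m3 import *
o=env.get_obs(); f=grab('wrist'); W=cloud(f); save(f,'w4.png'); hsv=cv2.cvtColor(f['pixels'],cv2.COLOR_RGB2HSV); H,S,V=[hsv[...,i].astype(int) for i in range(3)]
t=o['tcp_pos']; z=W[...,2]; near=np.hypot(W[...,0]-t[0],W[...,1]-t[1])<.12; b=t[2]-.018
for nm,m in dict(rib=near&(abs(z-b-.04)<.009)&(H<18)&(S>150),bar=near&(abs(z-b-.01)<.008)&(S<70)&(V>60)).items():
    m=cv2.morphologyEx(m.astype(np.uint8),cv2.MORPH_OPEN,np.ones((3,3)))
    p=W[m>0]; 
    if len(p)<20: print(nm,len(p)); continue
    r=cv2.minAreaRect((p[:,:2]*1000).astype(np.float32)); c=np.linalg.lstsq(np.c_[p[:,:2]-t[:2],np.ones(len(p))],p[:,2],rcond=None)[0]
    print(nm,len(p),p.mean(0).round(4),np.round(r[0],1),np.round(r[1],1),round(r[2],1),'plane slopes deg',np.degrees(c[:2]).round(2),'z at tcp-b',round(c[2]-b,4),'ymin/max',p[:,1].min().round(4),p[:,1].max().round(4))
plan([.5162,.1443,.20],89.4)
E
python3 b.py
```

```text
rib 4100 [0.5095 0.1451 0.2558] [509.2 141.5] [59.9 16.7] 89.4 plane slopes deg [-0.53 -1.18] z at tcp-b 0.0402 ymin/max 0.1114 0.1714
bar 8936 [0.5097 0.1818 0.2263] [509.3 147.7] [166.3  28.1] 89.3 plane slopes deg [-0.63  0.27] z at tcp-b 0.0105 ymin/max 0.0646 0.2309
from [0.5091 0.1404 0.234 ] [-1.794e+02 -1.000e-01  8.930e+01] row [0.0053, 0.0099, 0.0453, -0.0033, -0.0007, -0.0003] rows 0.8
```

View pics/w4.png

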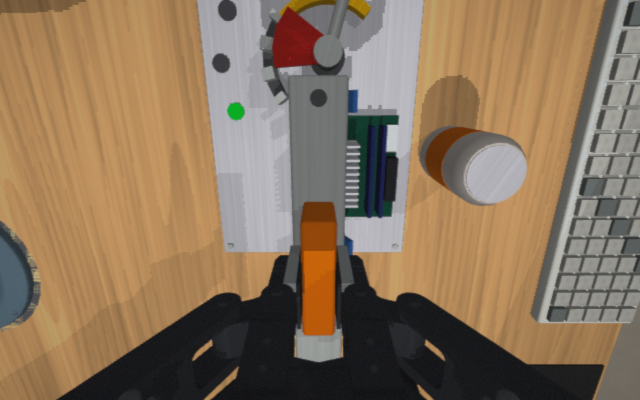

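The wrist view shows the bar held straight, with its rib at (318,270), the column at (328,50), and the keeper swung clear at (300,40). The bar centre in hand is +0.3/+0.7 mm from the TCP, with a roll of 0.6° to correct. I'll come down close and check again.

Emit:
jog_arm:
  motion:
    - [0.002,0.004,0.03,-0.0033,-0.0005,0]
    - [0.005,0.0092,0.06,-0.0033,-0.0005,0]
    - [0.005,0.0092,0.09,-0.0033,-0.0005,0]
    - [0.005,0.0092,0.12,-0.0033,-0.0005,0]
    - [0.005,0.0092,0.14,-0.0033,-0.0005,0]
    - [0.005,0.0092,0.145,-0.0033,-0.0005,0]
    - [0.005,0.0092,0.145,-0.0033,-0.0005,0]
    - [0.005,0.0092,0.145,-0.0033,-0.0005,0]

```text
t: 10.3
tcp_pos: [0.5163, 0.146, 0.127]
tool_rot: [179.8, -0.1, 89.4]
contact_force: [0.6, 0.1, -3.7]
opening: 0.0149
gripper_force: 49.9
```

```bash
sed -i "s/save(f,'w4.png'); //" b.py; echo "
meas('x'); meas('y','top')" >> b.py; python3 b.py
```

```text
rib 4110 [0.5168 0.1506 0.1492] [516.6 147.1] [59.9 16.6] 89.4 plane slopes deg [-0.02 -1.22] z at tcp-b 0.0403 ymin/max 0.1171 0.177
bar 9374 [0.5221 0.1864 0.1195] [569.7 152.8] [166.1 133.4] 89.4 plane slopes deg [-2.47  0.34] z at tcp-b 0.0104 ymin/max 0.0703 0.2364
from [0.5169 0.1465 0.1278] [ 1.797e+02 -1.000e-01  8.940e+01] row [-0.0027, -0.0004, -0.0963, 0.0015, -0.0008, 0.0002] rows 1.7
column 1977 mean [0.5171 0.259  0.0956] rect [517. 259.] [23.7 24. ] 38.5 px [315.  32.] z [0.094 0.097]
knobtop 200 mean [0.5183 0.2269 0.1212] rect [518.3 226.7] [7.1 6.5] 88.9 px [318.  98.] z [0.12  0.122]
knob 200 mean [0.5183 0.2269 0.1212] rect [518.3 226.7] [7.1 6.5] 88.9 px [318.  98.] z [0.12  0.122]
cooler 267 mean [0.4903 0.1243 0.0658] rect [490.7 123.6] [ 9.9 15.1] 87.9 px [281. 246.] z [0.062 0.068]
blueN 617 mean [0.4949 0.2193 0.0796] rect [494.6 219.2] [10.2 19.7] 0.8 px [279. 112.] z [0.073 0.084]
blueF few
green 458 mean [0.4135 0.2094 0.0146] rect [413.6 209.1] [19.2 19.2] 75.7 px [188. 123.] z [0.013 0.016]
dark 521 mean [0.4024 0.2598 0.0147] rect [402.4 259.7] [17.9 1
[... 190 characters left out ...]
5.2 261.6] [25.5 22.4] 81.2 px [235. 198.] z [0.091 0.099]
knobtop 40 mean [0.5373 0.34   0.114 ] rect [537.7 340.1] [19.9 21.2] 39.3 px [209. 190.] z [0.11  0.118]
knob 63 mean [0.5364 0.3378 0.1059] rect [537.1 340.2] [20.4 22.9] 5.7 px [211. 191.] z [0.08  0.117]
cooler none
blueN 19 mean [0.4975 0.2175 0.0744] rect [497.2 217.4] [15.6 13.8] 3.1 px [249. 205.] z [0.068 0.083]
blueF few
green 17 mean [0.4108 0.2091 0.0153] rect [410.5 209.2] [13.  14.6] 46.3 px [253. 233.] z [0.011 0.019]
dark 21 mean [0.4117 0.3113 0.0129] rect [411.  311.7] [14.6 14. ] 85.7 px [223. 232.] z [0.008 0.017]
red 96 mean [0.486  0.2667 0.0885] rect [487.7 267.8] [40.5 32.3] 82.9 px [233. 207.] z [0.084 0.092]
```

Emit:
jog_arm:
  motion:
    - [-0.0033,-0.0008,0.01,0.0015,-0.0005,0]
    - [-0.0033,-0.0008,0.018,0.0015,-0.0005,0]
    - [-0.0033,-0.0008,0.026,0.0015,-0.0005,0]
    - [-0.0033,-0.0008,0.034,0.0015,-0.0005,0]
    - [-0.0033,-0.0008,0.04,0.0015,-0.0005,0]
    - [-0.0033,-0.0008,0.043,0.0015,-0.0005,0]
    - [-0.0033,-0.0008,0.043,0.0015,-0.0005,0]
    - [-0.0033,-0.0008,0.043,0.0015,-0.0005,0]

```text
t: 11.12
tcp_pos: [0.5149, 0.1444, 0.094]
tool_rot: [-179.8, -0.0, 89.5]
contact_force: [0.5, -0.3, -4.0]
opening: 0.0149
gripper_force: 50.1
```

```bash
sed -i "s/; meas('y','top')//" b.py; python3 b.py; python3 -c "
from h import *
print(env.get_obs())"
```

```text
rib 4124 [0.5156 0.1491 0.1162] [515.3 145.1] [60.2 16.6] 89.5 plane slopes deg [-0.46 -1.34] z at tcp-b 0.0403 ymin/max 0.115 0.1753
bar 10126 [0.527  0.1838 0.0868] [568.2 151. ] [166.6 133.3] 89.5 plane slopes deg [0.48 0.19] z at tcp-b 0.0105 ymin/max 0.0682 0.2348
from [0.5152 0.1445 0.0944] [-179.9   -0.    89.5] row [-0.0001, 0.001, -0.1408, -0.0007, -0.0002, 0.0006] rows 2.5
column 2126 mean [0.517  0.2553 0.0956] rect [516.9 254.6] [24.4 15.4] 0.3 px [319.  19.] z [0.094 0.097]
knobtop 274 mean [0.4981 0.1511 0.1169] rect [498.1 151.1] [6.3 2.1] 7.1 px [278. 272.] z [0.109 0.124]
knob 217 mean [0.518  0.2486 0.0826] rect [517.7 249.7] [21.5  5.5] 8.6 px [321.  43.] z [0.076 0.087]
cooler 241 mean [0.5405 0.1618 0.0661] rect [540.5 161.5] [17.9  3. ] 0.0 px [360. 210.] z [0.062 0.068]
blueN 1085 mean [0.5378 0.2189 0.0782] rect [537.8 218.8] [19.7 12.1] 89.8 px [361. 110.] z [0.071 0.083]
blueF 25 mean [0.5309 0.066  0.0706] rect [530.7  67.2] [ 0.8 15.9] 0.5 px [342. 345.] z [0.07  0.071]
green 594 mean [0.4135 0.2095 0.0147] rect [412.8 209.6] [18.5 20.4] 88.6 px [173. 123.
[... 238 characters left out ...]
, 'joints': array([ 15.59849848,  25.38881455, -41.87604107, 111.87904442,
        21.58102722,  50.79437603, -37.95597069]), 'dq': array([ 0.12882667, -0.07388781, -0.04578416, -0.09129536, -0.05759887,
       -0.0076206 ,  0.12142427]), 'tau': array([ 1.95901601e-03, -3.63039279e+01, -7.18419537e+00, -2.08497852e+01,
       -3.50734708e-04,  2.15007656e-02, -9.80746040e-05]), 'tcp_pos': array([0.51535108, 0.14449425, 0.09455968]), 'tool_rot': array([-1.79898521e+02, -3.28997347e-02,  8.95111833e+01]), 'contact_force': array([ 0.25827083,  0.47839832, -3.53088326]), 'torque': array([-0.00087482, -0.03939314, -0.02336499]), 'gripper_force': 50.10374128818512, 'opening': 0.014609739638081388}
```

Emit:
jog_arm:
  motion:
    - [-0.0008,0.0012,0.0015,0,0,0]
    - [-0.0008,0.0012,0.003,0,0,0]
    - [-0.0008,0.0012,0.0045,0,0,0]
    - [-0.0008,0.0012,0.006,0,0,0]
    - [-0.0008,0.0012,0.007,0,0,0]
    - [-0.0008,0.0012,0.007,0,0,0]
    - [-0.0008,0.0012,0.007,0,0,0]
    - [-0.0008,0.0012,0.007,0,0,0]

```text
t: 11.88
tcp_pos: [0.5159, 0.1437, 0.089]
tool_rot: [-179.9, -0.0, 89.5]
contact_force: [-0.5, -0.7, -3.8]
opening: 0.0147
gripper_force: 50.1
```

```bash
python3 b.py|head -3; python3 -c "
from h import *
o=env.get_obs();print(o['contact_force'],o['torque'],o['tcp_pos'])"
```

```text
rib 4092 [0.5166 0.1483 0.1112] [516.3 144.5] [59.9 16.6] 89.7 plane slopes deg [-0.25 -1.28] z at tcp-b 0.0403 ymin/max 0.1146 0.1745
bar 9777 [0.5243 0.1841 0.0818] [568.9 150.3] [166.7 132.6] 89.5 plane slopes deg [1.5  0.16] z at tcp-b 0.0105 ymin/max 0.0674 0.2341
from [0.516  0.1437 0.0891] [-179.9   -0.    89.5] row [0.0009, -0.0, -0.1479, -0.0007, -0.0001, 0.0006] rows 2.7
[-0.38275432  0.08032752 -3.63658776] [0.01540732 0.0549866  0.0086093 ] [0.51599798 0.14364965 0.08909769]
```

Emit:
jog_arm:
  motion:
    - [0,0,0.0005,0,0,0]
    - [0,0,0.001,0,0,0]
    - [0,0,0.0015,0,0,0]
    - [0,0,0.002,0,0,0]
    - [0,0,0.002,0,0,0]

```text
t: 12.4
tcp_pos: [0.5161, 0.1437, 0.0882]
tool_rot: [-179.9, 0.0, 89.5]
contact_force: [-2.6, -1.0, 2.1]
opening: 0.015
gripper_force: 50.8
```

Emit:
jog_arm:
  motion:
    - [0,0,0,0,0,0]
    - [0,0,0,0,0,0]
    - [0,0,0,0,0,0]
    - [0,0,0,0,0,0]
    - [0,0,-0.05,0,0,0]
    - [0,0,-0.1,0,0,0]
    - [0,0,-0.15,0,0,0]
    - [0,0,-0.2,0,0,0]
  grip: 0.5

```text
t: 13.07
tcp_pos: [0.516, 0.1437, 0.239]
tool_rot: [-179.8, -0.0, 89.5]
contact_force: [0.5, -1.0, 0.4]
opening: 0.0428
gripper_force: 0.0
```

```bash
cat > c.py <<'E'
from m3 import *
f=grab('wrist'); W=cloud(f); save(f,'w5.png'); hsv=cv2.cvtColor(f['pixels'],cv2.COLOR_RGB2HSV); H,S,V=[hsv[...,i].astype(int) for i in range(3)]
z=W[...,2]; near=(abs(W[...,0]-.516)<.017)&(abs(W[...,1]-.144)<.096)
for nm,m in dict(rib=near&(z>.1)&(z<.118)&(H<18)&(S>150),bar=near&(abs(z-.081)<.005)&(S<70)&(V>60)).items():
    p=W[m]; r=cv2.minAreaRect((p[:,:2]*1000).astype(np.float32)); c=np.linalg.lstsq(np.c_[p[:,:2]-[.516,.144],np.ones(len(p))],p[:,2],rcond=None)[0]
    print(nm,len(p),np.round(r[0],1),np.round(r[1],1),round(r[2],1),'slopes',np.degrees(c[:2]).round(2),'z',c[2].round(4),'ymin/max',p[:,1].min().round(4),p[:,1].max().round(4))
meas('x')
E
python3 c.py; python3 -c "
from h import *
plan([.540,.3407,.2],90)"
```

```text
rib 1031 [516.8 144.8] [59.1 14.6] 89.1 slopes [ 0.28 -1.08] z 0.1104 ymin/max 0.1153 0.1743
bar 3556 [516.8 144.2] [179.2  28. ] 89.4 slopes [-0.13  0.04] z 0.0806 ymin/max 0.0546 0.2339
column 620 mean [0.5176 0.259  0.0956] rect [517.7 258.9] [23.6 22.1] 89.6 px [310.  60.] z [0.094 0.097]
knobtop none
knob 17 mean [0.5167 0.248  0.0824] rect [516.4 248.3] [ 2.3 14. ] 85.8 px [310.  75.] z [0.078 0.087]
cooler 70 mean [0.5398 0.1199 0.0667] rect [540.1 119.6] [17.9  3.3] 0.6 px [333. 200.] z [0.063 0.069]
blueN 256 mean [0.497  0.2198 0.0773] rect [496.8 219.7] [18.8 11. ] 88.3 px [290. 107.] z [0.071 0.084]
blueF 182 mean [0.4961 0.0715 0.0764] rect [495.8  69.7] [20.1 10.6] 88.4 px [294. 244.] z [0.07  0.083]
green 203 mean [0.4146 0.2099 0.0146] rect [414.5 209.6] [17.1 17.5] 89.5 px [224. 115.] z [0.013 0.016]
dark 245 mean [0.4154 0.3106 0.0145] rect [415.4 310.5] [16.6 17.8] 29.2 px [216.  18.] z [0.013 0.016]
red 1718 mean [0.4893 0.2678 0.0897] rect [491.7 267.5] [44.9 39.4] 77.3 px [278.  51.] z [0.088 0.091]
from [0.5212 0.146  0.245 ] [179.3  -0.2  89.5] row [0.2595, 0.0221, 0.0612, 0.0039, -0.0011, -0.0027] rows 4.8
```

View pics/w5.png

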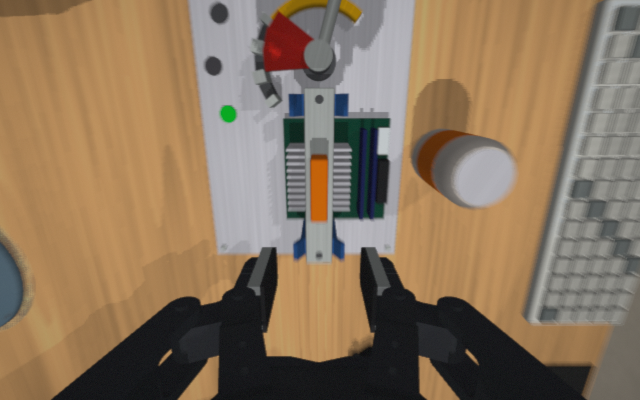

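The wrist view shows the bar lying in both saddles (ends at (320,90) and (318,258) px) over the cooler. It is level at z 0.0806, with its centre at (0.5168, 0.1442), within 1 mm of the seat. Next I'll re-grip the knob.

Emit:
jog_arm:
  motion:
    - [0.055,0.0,0.0,0,0,0]
    - [0.11,0.01,0.0,0,0,0]
    - [0.165,0.02,0.02,0,0,0]
    - [0.22,0.031,0.06,0,0,0]
    - [0.2627,0.031,0.1,0,0,0]
    - [0.2627,0.031,0.1,0,0,0]
    - [0.2627,0.031,0.1,0,0,0]
    - [0.2627,0.031,0.1,0,0,0]
  grip: 1

```text
t: 13.83
tcp_pos: [0.5399, 0.3407, 0.161]
tool_rot: [-179.7, 0.1, 89.6]
contact_force: [-0.6, -1.0, -0.1]
opening: 0.0856
gripper_force: 0.0
```

```bash
python3 -c "
from h import *
plan([.540,.3410,.08],90)"
```

```text
from [0.5399 0.3407 0.161 ] [-1.797e+02  1.000e-01  8.960e+01] row [0.0005, 0.0007, 0.108, -0.0016, 0.0003, -0.0021] rows 1.9
```

Emit:
jog_arm:
  motion:
    - [0,0,0.04,0,0,-0.002]
    - [0,0,0.08,0,0,-0.002]
    - [0,0,0.108,0,0,-0.002]
    - [0,0,0.108,0,0,-0.002]
    - [0,0,0.108,0,0,-0.002]
    - [0,0,0.108,0,0,-0.002]

```text
t: 14.33
tcp_pos: [0.5429, 0.3402, 0.0839]
tool_rot: [179.9, -0.1, 89.7]
contact_force: [0.6, -0.2, 0.7]
opening: 0.0853
gripper_force: 0.0
```

Emit:
jog_arm:
  motion:
    - [0,0,0,0,0,0]
    - [0,0,0,0,0,0]
    - [0,0,0,0,0,0]
    - [0,0,0,0,0,0]
    - [0,0,0,0,0,0]
    - [0,0,0,0,0,0]
  grip: 0.15
  squeeze: 40

```text
t: 14.83
tcp_pos: [0.5411, 0.3407, 0.0822]
tool_rot: [-179.9, -0.0, 89.9]
contact_force: [-0.5, -0.1, 3.6]
opening: 0.025
gripper_force: 39.1
```

Emit:
jog_arm:
  motion:
    - [0,0,-0.006,0,0,0]
    - [0,0,-0.012,0,0,0]
    - [0,0,-0.018,0,0,0]
    - [0,0,-0.024,0,0,0]
    - [0,0,-0.029,0,0,0]
    - [0,0,-0.029,0,0,0]
    - [0,0,-0.029,0,0,0]

```text
t: 15.42
tcp_pos: [0.5407, 0.3406, 0.1034]
tool_rot: [-179.8, -0.0, 89.9]
contact_force: [0.1, 1.6, -5.0]
opening: 0.0249
gripper_force: 39.6
```

```bash
python3 -c "
from h import *
o=env.get_obs();p=o['tcp_pos']; print(p,o['tool_rot'],o['contact_force'])
c=np.array([.517,.259]); a0=np.degrees(np.arctan2(*(p[:2]-c)[::-1])); print(a0,np.hypot(*(p[:2]-c)))
for a in np.linspace(a0,205.4,17)[1:]:
    d=c+.085*np.array([np.cos(np.radians(a)),np.sin(np.radians(a))])-p[:2]; print(a.round(1),(d[::-1]/.75).round(4))"
```

```text
[0.54066006 0.3405619  0.10336178] [-1.79847997e+02 -2.91584754e-02  8.98676212e+01] [ 0.14465815  1.55906904 -5.03437087]
73.82323464066259 0.0849243300356316
82.0 [ 0.0035 -0.0159]
90.3 [ 0.0046 -0.0321]
98.5 [ 0.0033 -0.0483]
106.7 [-0.0002 -0.0641]
114.9 [-0.006  -0.0793]
123.2 [-0.0139 -0.0935]
131.4 [-0.0237 -0.1065]
139.6 [-0.0353 -0.1179]
147.8 [-0.0484 -0.1275]
156.1 [-0.0628 -0.1351]
164.3 [-0.078  -0.1406]
172.5 [-0.094  -0.1439]
180.7 [-0.1102 -0.1449]
189.0 [-0.1264 -0.1435]
197.2 [-0.1422 -0.1398]
205.4 [-0.1574 -0.1339]
```

Emit:
jog_arm:
  motion:
    - [0.0035,-0.0159,-0.001,0,0,0]
    - [0.0046,-0.0321,-0.001,0,0,0]
    - [0.0033,-0.0483,-0.001,0,0,0]
    - [-0.0002,-0.0641,-0.001,0,0,0]
    - [-0.006,-0.0793,-0.001,0,0,0]
    - [-0.0139,-0.0935,-0.001,0,0,0]
    - [-0.0237,-0.1065,-0.001,0,0,0]
    - [-0.0353,-0.1179,-0.001,0,0,0]

```text
t: 16.08
tcp_pos: [0.4506, 0.3132, 0.1039]
tool_rot: [-179.8, 0.1, 90.0]
contact_force: [1.9, 0.2, -5.9]
opening: 0.0251
gripper_force: 39.6
```

Emit:
jog_arm:
  motion:
    - [-0.0131,-0.0096,0,0,0,0]
    - [-0.0275,-0.0172,0,0,0,0]
    - [-0.0427,-0.0227,0,0,0,0]
    - [-0.0587,-0.026,0,0,0,0]
    - [-0.0749,-0.027,0,0,0,0]
    - [-0.0911,-0.0256,0,0,0,0]
    - [-0.1069,-0.0219,0,0,0,0]
    - [-0.1221,-0.016,0,0,0,0]

```text
t: 16.75
tcp_pos: [0.4398, 0.2221, 0.1045]
tool_rot: [-179.9, -0.1, 89.9]
contact_force: [2.4, 3.2, -5.2]
opening: 0.025
gripper_force: 39.7
```

Emit:
jog_arm:
  motion:
    - [0,0,0,0,0,0]
    - [0,0,0,0,0,0]
    - [0,0,0,0,0,0]

```text
t: 17.0
tcp_pos: [0.4398, 0.2223, 0.1042]
tool_rot: [-179.8, 0.0, 89.8]
contact_force: [1.0, -0.1, -5.4]
opening: 0.0249
gripper_force: 39.8
```

```bash
python3 -c "
from h import *
o=env.get_obs();p=o['tcp_pos']; print(p,o['tool_rot'],o['contact_force'])
c=np.array([.517,.259]); print(np.degrees(np.arctan2(*(p[:2]-c)[::-1]))%360,np.hypot(*(p[:2]-c)))"
```

```text
[0.43981827 0.22231819 0.10419676] [-1.79835714e+02  2.36611741e-02  8.98448445e+01] [ 1.01655098 -0.12211237 -5.40349515]
205.42012644811626 0.08545510798681523
```

Emit:
jog_arm:
  motion:
    - [0,0,0.006,0,0,0]
    - [0,0,0.012,0,0,0]
    - [0,0,0.018,0,0,0]
    - [0,0,0.024,0,0,0]
    - [0,0,0.028,0,0,0]
    - [0,0,0.028,0,0,0]
    - [0,0,0.028,0,0,0]

```text
t: 17.58
tcp_pos: [0.4395, 0.2229, 0.0828]
tool_rot: [-179.8, -0.0, 89.9]
contact_force: [-0.9, 0.3, -4.0]
opening: 0.0251
gripper_force: 40.1
```

Emit:
jog_arm:
  motion:
    - [0,0,0,0,0,0]
    - [0,0,0,0,0,0]
    - [0,0,0,0,0,0]
    - [0,0,0,0,0,0]
    - [0,0,-0.05,0,0,0]
    - [0,0,-0.1,0,0,0]
    - [0,0,-0.15,0,0,0]
    - [0,0,-0.2,0,0,0]
  grip: 1

```text
t: 18.25
tcp_pos: [0.4402, 0.2228, 0.235]
tool_rot: [-179.9, -0.0, 89.9]
contact_force: [1.3, 0.3, 0.5]
opening: 0.0855
gripper_force: 0.0
```

Emit:
jog_arm:
  motion:
    - [-0.05,0,0,0,0,0]
    - [-0.1,0,0,0,0,0]
    - [-0.15,0,0,0,0,0]
    - [-0.15,0,0,0,0,0]
    - [-0.15,0,0,0,0,0]
    - [-0.15,0,0,0,0,0]

```text
t: 18.75
tcp_pos: [0.4404, 0.1104, 0.2336]
tool_rot: [-179.9, -0.0, 89.8]
contact_force: [-0.0, 1.4, -0.5]
opening: 0.0851
gripper_force: 0.0
```

```bash
sed -i "s/'w5.png'/'w6.png'/" c.py; python3 c.py
```

```text
rib 1359 [516.2 144.6] [16.4 59.3] 0.8 slopes [12.62 -0.34] z 0.1099 ymin/max 0.115 0.1741
bar 3552 [516.7 144.3] [178.6  28.6] 89.4 slopes [ 1.09 -0.03] z 0.0806 ymin/max 0.055 0.2337
column 719 mean [0.5167 0.2576 0.0956] rect [517.2 256.6] [24.6 19.6] 0.1 px [413.  12.] z [0.094 0.097]
knobtop 902 mean [0.4402 0.2223 0.1163] rect [440.  222.5] [25.3 23.9] 85.5 px [317.  57.] z [0.115 0.118]
knob 948 mean [0.4401 0.2218 0.1153] rect [440.  222.5] [25.3 23.9] 85.5 px [317.  58.] z [0.109 0.118]
cooler 83 mean [0.4936 0.127  0.0666] rect [493.9 126.8] [21.4  3. ] 0.8 px [370. 166.] z [0.063 0.069]
blueN 342 mean [0.4961 0.2186 0.0772] rect [497.3 219.1] [15.9 20.2] 0.4 px [380.  67.] z [0.07  0.084]
blueF 237 mean [0.4956 0.0723 0.0752] rect [496.3  69.8] [19.6 15.6] 88.5 px [371. 218.] z [0.059 0.083]
green 242 mean [0.4131 0.2095 0.0146] rect [412.7 209.2] [17.6 17.9] 89.6 px [293.  82.] z [0.013 0.016]
dark 294 mean [0.402  0.2598 0.0147] rect [401.9 259.7] [18.4 19.1] 38.9 px [281.  31.] z [0.013 0.016]
red 2025 mean [0.5286 0.2328 0.0896] rect [530.1 234.8] [46.3 40.3] 16.7 px [422.  47.] z [0.088 0.091]
```

View pics/w6.png

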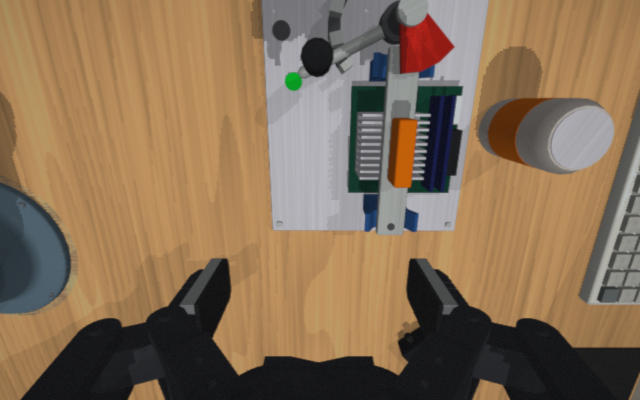

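The final view shows the lever pointing at the green disc (293,82). The knob at (317,57) has its top at 0.116 m, so the lever is fully down. The keeper at (422,47) covers the bar's end. The bar is flat at its seat, and the arm is clear of everything.

```bash
python3 -c "
from h import *
print(env.sign_off())"
```

```text
the job is handed in; nothing more can be done
None
```

The job is done and handed in at about 19 s of the 70 s: the bar lies flat and centred in both saddles to within about 1 mm, the lever is fully down in the green-marked notch with the keeper over the bar's end, and the arm never went near the power brick, can, mug or jar.

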